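# Sort checked dial indicators into the sloping pass and reject racks

## Task

Two dial indicators have come back from their calibration check and lie on the table: put the green-tagged one into the free nest of the green rack and the red-tagged one into the free nest of the red rack. Each must lie home like its neighbour: back flat on the sloping deck, bezel down in the V of the white jaws, stem pointing down the slope through the gap. They are delicate, so lay them down rather than drop them, and leave the indicators already racked and everything else on the table where they are.

Things in the scene. Friction and masses are not known exactly. Their poses are not given: they have to be found in the camera images.
- green_indicator: loose dial indicator, 102 long, bezel 57 across and 23 high, green tape round the bezel, green label on the glass, green sleeve on the stem; lies on its back on the table. Origin: centre of its underside over all; x from stem tip to top stub, z out of the dial. Sizes in mm.
- green_indicator_bezel (a point): where the bezel's axis meets the underside of the green-tagged indicator, 15 mm from its origin towards +x. From this axis the 8 mm stem reaches 66 mm to its tip at -x, its own axis 10 mm above the underside; a 6 mm stub reaches 36 mm towards +x.
- pass_rack: fixed green rack: bent aluminium stand 156 wide (y), 110 deep (x), 67 high, black-matted deck rising at 28 degrees from front (-x) to back, green lip along the low edge, green strip along the top edge. Two nests 96 apart, each a V of two white jaws over a grey silhouette; the right-hand (-y) one is taken. Origin: centre of underside; x to the back.
- pass_rack_nest (a point): free nest of the green rack: the deck point under the middle of a bezel that is home, 44 above the table; x up the slope, y left across, z square off the deck. Jaws: 13 high, from 16 down the slope, out to 33 either side, 20 gap between for the stem. Lip: 74 down the slope, 16 high. Beside the bezel only the neighbour stands.
- racked_green: green-tagged indicator that already lies in the right-hand (-y) nest of the green rack and shows how they lie; same size and axes as the loose ones
- red_indicator: loose dial indicator, 102 long, bezel 57 across and 23 high, red tape round the bezel, red label on the glass, red sleeve on the stem; lies on its back on the table. Origin: centre of its underside over all; x from stem tip to top stub, z out of the dial. Sizes in mm.
- red_indicator_bezel (a point): where the bezel's axis meets the underside of the red-tagged indicator, 15 mm from its origin towards +x. From this axis the 8 mm stem reaches 66 mm to its tip at -x, its own axis 10 mm above the underside; a 6 mm stub reaches 36 mm towards +x.
- reject_rack: fixed red rack: bent aluminium stand 156 wide (y), 110 deep (x), 67 high, black-matted deck rising at 28 degrees from front (-x) to back, red lip along the low edge, red strip along the top edge. Two nests 96 apart, each a V of two white jaws over a grey silhouette; the right-hand (-y) one is taken. Origin: centre of underside; x to the back.
- reject_rack_nest (a point): free nest of the red rack: the deck point under the middle of a bezel that is home, 44 above the table; x up the slope, y left across, z square off the deck. Jaws: 13 high, from 16 down the slope, out to 33 either side, 20 gap between for the stem. Lip: 74 down the slope, 16 high. Beside the bezel only the neighbour stands.
- racked_red: red-tagged indicator that already lies in the right-hand (-y) nest of the red rack and shows how they lie; same size and axes as the loose ones
- marker: felt marker, 125 x 14 mm, lying behind the loose indicators (bystander); origin: centre of its underside
- loupe: black magnifier, 42 mm across, 37 mm high (bystander); origin: centre of its underside
- mouse: black computer mouse, 108 x 60 x 40 mm (bystander); origin: centre of its underside

How it is judged:
By the outcome, as a careful person would: the job done as asked, in the order asked, and still so for the second after the job is handed in, with the robot touching nothing.
It also fails if it takes over 50 s, if anything falls off the work surface, if the arm or the gripper's body presses on something with over 40 N, if the wrist force passes 120 N, or if a joint passes its speed limit or range.

## Robot

A 6-joint arm with a two-finger parallel gripper is mounted at the origin on a cart in front of the work surface, level with it; the furniture and walls round the work are solid. World frame = base frame: x ahead of the robot, y to its left, z up, the work surface at z = 0. Lengths are in mm, angles in degrees, forces in N, time in s.
With the tool pointing down it reaches from about 350 to 850 mm from the base axis. Payload 8.1 kg.
Tool frame: the origin (TCP) lies on the centre line of the jaws, within the pads' length; the fingertips stand 14 mm ahead of it and the grasp point (between the pads) lies 5 mm behind it; z points along the fingers, y is the line along which they close (so a half turn about z gives the same grasp; the last joint's range is limited). The gripper opens to 85 mm and grips with 20 to 120 N. Pads are 22 mm wide; open, the fingers measure 114 mm over their backs; the gripper's body (76 mm by 85 mm) begins 54 mm behind the grasp point. The pads swing forward as they close: fully open they stand 13 mm farther back than shut.
Start: joints at [65.18, 7.471, 85.268, -0, 87.261, -4.893], TCP at [204.477, 564.087, 218.792] pointing down, gripper open.
Joint ranges: [-169.43, 169.43], [-51.17, 129.36], [1.28, 143.12], [-76.62, 256.62], [0, 156.53], [-152.29, 152.29]. Speed limits (degrees/s): [136.94, 136.94, 159.86, 180, 180, 180].

## Interface

Orientations are given as [roll, pitch, yaw] about the fixed x, y, z axes, in that order (R = Rz(yaw) Ry(pitch) Rx(roll)).
In Python, from bench import sense, snapshot, camera_info, hand_in gives the robot as it stands. The module is installed in compiled form; this text tells all that it offers.
- The arm moves only by the tool apply_moves, never from a script. Its argument "deltas" is a list of rows, each a list of 7 numbers: the shift along the tool's x, y, z scaled (see below), then the turn, a rotation vector about the tool's x, y, z scaled (see below), then the opening, from 0 (shut) to 1 (fully open). In form: [[dx, dy, dz, ax, ay, az, claw], ...]. A call has 1 to 8 rows; each row shifts and turns the commanded pose from where the row before left it, along the tool's axes as they then stand; what a row does not reach is not made up. The controller multiplies each number of a shift by 0.03 m and each number of a turn by 0.08 rad. A row lasts 1/8 s, in which the tool goes at most 62.5 mm and 10.7 degrees, less where a joint would pass 70% of its speed; a pose out of reach is approached as far as the arm can. A call with a number of a shift or a turn outside -1 to 1 is refused whole. A call with a gripper value outside its range is refused whole. The fingers move at their own pace and stop on an object; "grip_force" is the grip in N (left out, the last holds). Time passes only in rows, so rows that do not move let the fingers close. It gives the time, the measured TCP pose, the force, the opening and the grip force at its end, in the units of the state.
- sense(): the state, without advancing time (a new reading comes with each control period).
- snapshot(name): name is "scene" or "top" or "wrist"; returns the picture (384x512x3 uint8, red, green, blue); there is no depth.
- camera_info(name): a dict with "vertical_fov" (degrees; the focal length in pixels is half the picture's height over the tangent of half this angle, whatever the lens; pixels are square), "cx", "cy" (the principal point, pixels), "k1" (the pictures are not rectified: a ray, as slopes to the right and down, at radius r is drawn at 1 + k1 r^2 times it, then the intrinsics apply), "origin" and "rotation" of the camera in the world; the wrist camera has in their place "tool_from_camera" (4x4, takes a point from camera to tool coordinates, whose origin is the TCP and whose axes are the flange's). Camera axes: x right, y up, looking along -z (the intrinsics and any distortion apply to the point x, -y, -z); pixel columns grow to the right and rows downward; lengths in mm; the calibration is good to about 2 mm. A picture is of the moment at which its call begins: read the wrist's pose just before it. camera_info takes no time and is no camera call.
- hand_in(): hands the job in; it is judged then, once.
The state is a dict: "time": time; "joint_pos": joint angles; "qd": joint speeds; "joint_efforts": joint torques, N m; "tool_pos": TCP position; "tcp_rot": TCP orientation; "ft_force": force on the tool from outside, world axes, zero at the start; "wrist_torque": the same for the moment, N m; "finger_gap": finger opening in mm; "grip_force": force on a finger pad.
Only numpy, scipy, OpenCV 4.12 (cv2) and the standard library are available. Lean on these libraries where they do the work, as an engineer would, in place of code of your own. Each camera call takes 0.05 s, during which the arm holds its last target. There are 200 camera calls.

## Working session

There is one attempt and no reset: what is moved stays moved. The work goes in short steps, Python scripts to look and compute and a tool call to move; the robot and the scene stay as the last step left them, time stands still between calls to the robot, and variables do not carry over. Pictures are saved under pics/ and viewed, at most 10 in all, crops included, and the job is handed in when it is done.

Besides the shell and the picture viewer there is one more tool, called after ">>>" as name([rows], argument=value, ...), one row to a line, values as JSON. apply_moves: Moves the arm, as the interface text tells. Its arguments: {"type":"object","properties":{"deltas":{"type":"array"},"grip_force":{"type":"number"}},"required":["deltas"]}

```bash
mkdir -p pics; python3 - <<'E'
from bench import *
import cv2
for n in("scene","top"):
    cv2.imwrite(f"pics/{n}0.png",snapshot(n)[:,:,::-1]); print(n,camera_info(n))
print(camera_info("wrist")); print(sense())
E
```

```text
scene {'vertical_fov': 53.916503990573446, 'cx': 255.48069949535048, 'cy': 191.05013264550956, 'k1': -0.06912088540561027, 'origin': array([ 244.73230552, 1285.0752418 ,  701.50693579]), 'rotation': array([ 6.16625985e+01, -1.83254476e-02, -1.65269290e+02])}
top {'vertical_fov': 55.56653652863935, 'cx': 253.3664031874445, 'cy': 187.517255215953, 'k1': 0.005177185981067714, 'origin': array([ 324.97934789,  107.26753366, 1161.97201357]), 'rotation': array([ 10.71953083,   0.25558639, -90.11795668])}
{'vertical_fov': 71.68425612259637, 'cx': 256.1282920251971, 'cy': 191.21811708092432, 'k1': -0.06359646395158908, 'tool_from_camera': array([[ 1.10535134e-03,  9.49326605e-01,  3.14289318e-01,
         8.11282253e+01],
       [ 9.99999294e-01, -9.12337703e-04, -7.61222514e-04,
        -4.01773247e-01],
       [-4.35910790e-04,  3.14289938e-01, -9.49326943e-01,
        -1.56242440e+02],
       [ 0.00000000e+00,  0.00000000e+00,  0.00000000e+00,
         1.00000000e+00]])}
{'time': 0.1, 'joint_pos': array([ 6.51790619e+01,  7.51206735e+00,  8.53259679e+01,  9.58929826e-04,
        8.72594689e+01, -4.89248849e+00]), 'qd': array([-0.05551653, -0.03649755, -0.02074426,  0.05092471, -0.07219809,
        0.07096422]), 'joint_efforts': array([ 1.46721766e-03, -5.70955682e+01, -5.01939583e+01, -2.75843795e-04,
        8.25825351e-03, -3.30854209e-05]), 'tool_pos': array([204.2538404 , 563.60447259, 217.80785601]), 'tcp_rot': array([-1.79902933e+02, -9.27002252e-03,  1.60071496e+02]), 'ft_force': array([ 0.26393758, -0.65999837, -0.97544515]), 'wrist_torque': array([-0.04454238, -0.00234203, -0.01753391]), 'grip_force': 0.0, 'finger_gap': 85.70317102312715}
```

View pics/scene0.png

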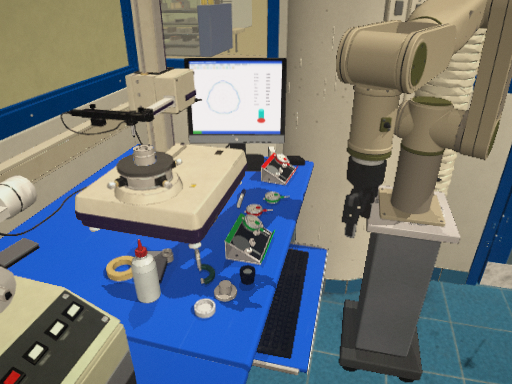

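View pics/top0.png

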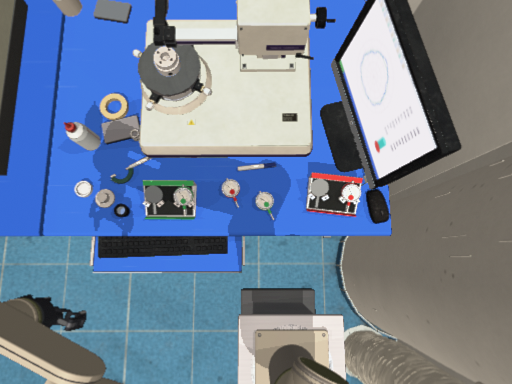

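The scene picture shows both racks, with the loose indicators between them. In the top picture the green rack is at about (170,200), loose red at (231,188), loose green at (265,200), the red rack at (334,194) and the marker at (256,166).

```bash
cat > h.py <<'E'
import numpy as np, cv2
from scipy.spatial.transform import Rotation as R
from bench import *
def K(ci): 
    f=192/np.tan(np.radians(ci['vertical_fov']/2)); return np.array([[f,0,ci['cx']],[0,f,ci['cy']],[0,0,1]])
def rot(e): return R.from_euler('xyz',e,degrees=True).as_matrix()
def campose(name,st=None):
    ci=camera_info(name)
    if name!='wrist': return ci,rot(ci['rotation']),np.array(ci['origin'])
    T=np.array(ci['tool_from_camera']); Rt=rot(st['tcp_rot'])
    return ci,Rt@T[:3,:3],Rt@T[:3,3]+st['tool_pos']
def rays(uv,cp):
    ci,Rc,o=cp
    p=cv2.undistortPoints(np.asarray(uv,float).reshape(-1,1,2),K(ci),np.array([ci['k1'],0,0,0.])).reshape(-1,2)
    return o,(Rc@np.c_[p[:,0],-p[:,1],-np.ones(len(p))].T).T
def onplane(uv,cp,z=0.,n=(0,0,1),p0=None):
    o,d=rays(uv,cp); n=np.array(n,float); p0=np.array([0,0,z]) if p0 is None else p0
    t=((p0-o)@n)/(d@n); return o+t[:,None]*d
def project(P,cp):
    ci,Rc,o=cp; q=(np.asarray(P,float).reshape(-1,3)-o)@Rc; q=q*[1,-1,-1]
    return cv2.projectPoints(q,np.zeros(3),np.zeros(3),K(ci),np.array([ci['k1'],0,0,0.]))[0].reshape(-1,2)
def mask(im,c):
    h=cv2.cvtColor(im,cv2.COLOR_RGB2HSV).astype(int); s=(h[...,1]>110)&(h[...,2]>60)
    return ((s&((h[...,0]<8)|(h[...,0]>172))) if c=='red' else (s&(h[...,0]>45)&(h[...,0]<85))).astype(np.uint8)
def blobs(im,c,amin=4):
    n,l,s,ce=cv2.connectedComponentsWithStats(mask(im,c),connectivity=8)
    return [(ce[i],s[i],l==i) for i in range(1,n) if s[i][4]>=amin]
E
python3 - <<'E'
from h import *
im=cv2.imread('pics/top0.png')[:,:,::-1].copy(); cp=campose('top')
for c in('green','red'):
    for ce,s,_ in blobs(im,c): print(c,ce.round(1),s,onplane([ce],cp,20)[0].round(0))
print(project([0,0,0],cp),onplane([[231,188],[264,200],[334,195],[170,200],[377,206],[122,211]],cp,10).round())
cv2.imwrite('pics/c.png',cv2.resize(cv2.imread('pics/top0.png')[140:240,90:390],None,fx=2.66,fy=2.66,interpolation=cv2.INTER_CUBIC))
E
```

```text
green [168.3 182.6] [143 181  50   5 209] [558. 384.  20.]
green [182.6 200.6] [181 199   4   4  13] [500. 336.  20.]
green [265.9 203.8] [265 202   3   5  12] [489.  72.  20.]
green [183.8 207. ] [182 206   4   3  10] [479. 332.  20.]
green [269.  211.2] [268 210   3   4   8] [465.  63.  20.]
green [165.7 217.6] [145 217  49   2  76] [446. 388.  20.]
red [ 70.  126.8] [ 65 123  11   9  73] [747. 716.  20.]
red [376.6 146.1] [375 142   4  10  25] [ 677. -289.   20.]
red [336.8 177.9] [311 173  51  16 279] [ 572. -155.   20.]
red [231.9 191.3] [230 189   5   5  18] [529. 180.  20.]
red [350.4 197.1] [348 195   6   5  19] [ 509. -196.   20.]
red [234.6 198.9] [234 197   3   4   8] [505. 171.  20.]
red [348.5 203.3] [347 202   4   4  14] [ 490. -188.   20.]
red [330.3 212.2] [307 209  48   7  92] [ 461. -130.   20.]
[[291.55751742 368.1870454 ]] [[ 542.  184.   10.]
 [ 502.   78.   10.]
 [ 518. -146.   10.]
 [ 503.  379.   10.]
 [ 482. -281.   10.]
 [ 468.  530.   10.]]
```

View pics/c.png

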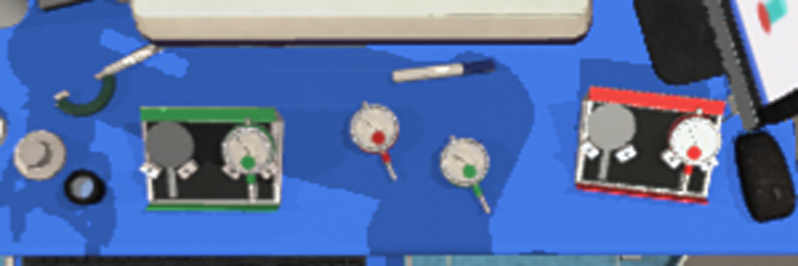

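The crop shows the left-hand nest free in both racks, with the stems of both loose indicators pointing towards the robot. Next I plan a look over the green rack.

```bash
cat >> h.py <<'E'
from scipy.linalg import logm,expm
def T(p,Rm):
    M=np.eye(4); M[:3,:3]=Rm; M[:3,3]=p; return M
def plan(p,Rm,n=None,st=None,cur=None):
    """identical rows (a screw) from the measured pose to the target"""
    st=st or sense(); A=cur if cur is not None else T(st['tool_pos'],rot(st['tcp_rot'])); rel=np.linalg.inv(A)@T(p,Rm)
    ang=np.linalg.norm(R.from_matrix(rel[:3,:3]).as_rotvec())
    n=n or int(np.ceil(max(np.linalg.norm(rel[:3,3])/28,ang/.078)))
    M=np.real(expm(logm(rel)/n)); r=np.r_[M[:3,3]/30,R.from_matrix(M[:3,:3]).as_rotvec()/.08]
    print('rows',n,r.round(3).tolist()); return T(p,Rm)
E
python3 - <<'E'
from h import *
plan([500,385,200],rot([180,0,180]))
E
```

```text
rows 13 [-0.835, -0.31, 0.046, -0.002, -0.0, -0.334]
```

>>> apply_moves([
  [-0.835, -0.31, 0.046, 0, 0, -0.334, 1],
  [-0.835, -0.31, 0.046, 0, 0, -0.334, 1],
  [-0.835, -0.31, 0.046, 0, 0, -0.334, 1],
  [-0.835, -0.31, 0.046, 0, 0, -0.334, 1],
  [-0.835, -0.31, 0.046, 0, 0, -0.334, 1],
  [-0.835, -0.31, 0.046, 0, 0, -0.334, 1],
  [-0.835, -0.31, 0.046, 0, 0, -0.334, 1],
])

```text
time: 0.98
tool_pos: [356.6, 454.3, 208.5]
tcp_rot: [-180.0, -0.0, 170.8]
ft_force: [0.4, 0.2, -0.2]
finger_gap: 85.6
grip_force: 0.0
```

>>> apply_moves([
  [-0.835, -0.31, 0.046, 0, 0, -0.334, 1],
  [-0.835, -0.31, 0.046, 0, 0, -0.334, 1],
  [-0.835, -0.31, 0.046, 0, 0, -0.334, 1],
  [-0.835, -0.31, 0.046, 0, 0, -0.334, 1],
  [-0.835, -0.31, 0.046, 0, 0, -0.334, 1],
  [-0.835, -0.31, 0.046, 0, 0, -0.334, 1],
  [0, 0, 0, 0, 0, 0, 1],
])

```text
time: 1.85
tool_pos: [501.4, 384.2, 199.8]
tcp_rot: [-179.9, -0.1, 179.9]
ft_force: [-0.4, 0.2, 0.5]
finger_gap: 85.5
grip_force: 0.0
```

```bash
cat >> h.py <<'E'
import pickle
def look(tag):
    st=sense(); im=snapshot('wrist'); cv2.imwrite(f'pics/{tag}.png',im[:,:,::-1]); pickle.dump((st,im),open(f'pics/{tag}.pkl','wb')); return st,im
def load(tag): return pickle.load(open(f'pics/{tag}.pkl','rb'))
E
python3 - <<'E'
from h import *
st,im=look('w1'); cp=campose('wrist',st); print(st['tool_pos'],st['tcp_rot'],st['joint_pos'].round(1))
for c in('green','red'):
    for ce,s,_ in blobs(im,c,15): print(c,ce.round(1),s,onplane([ce],cp,20)[0].round(0))
E
```

```text
[501.41195252 384.23421602 199.81056662] [-1.79937360e+02 -6.01443405e-02  1.79857019e+02] [ 32.8  12.9  81.1  -0.   86.  -57. ]
green [254.7 124.3] [187 122 126   6 634] [444. 382.  20.]
green [ 19.8 143.1] [ 15 139  10   9  52] [463.  69.  20.]
green [ 49.4 162.5] [ 32 147  25  38 152] [490. 107.  20.]
green [210.  152.5] [207 149   7   8  56] [479. 325.  20.]
green [ 23.2 160.8] [ 18 155  11  12  93] [487.  68.  20.]
green [207.1 169.7] [201 164  13  13 135] [502. 320.  20.]
green [249.5 216. ] [ 185  210  130   13 1603] [567. 375.  20.]
red [100.  171.5] [ 97 167   7   9  30] [503. 176.  20.]
red [104.4 189.3] [ 99 184  12  12 103] [528. 178.  20.]
```

View pics/w1.png

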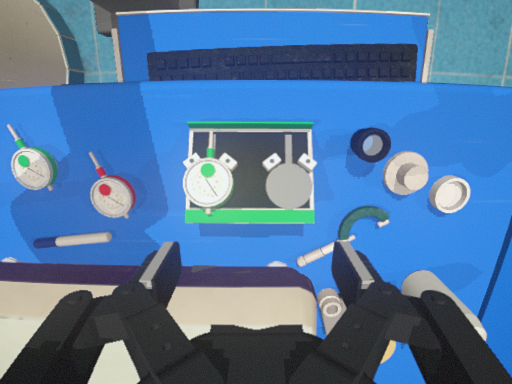

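The wrist view shows everything: the free grey silhouette at (289,184), neighbour bezel at (208,182), green strip at row 216 and lip at row 124. Loose red is at (112,197) and loose green at (33,169). Now I measure them.

```bash
cat >> h.py <<'E'
def circ(P):
    P=np.asarray(P); A=np.c_[2*P,np.ones(len(P))]; s=np.linalg.lstsq(A,(P**2).sum(1),rcond=None)[0]
    return s[:2],np.sqrt(s[2]+s[:2]@s[:2])
def rcirc(P):
    P=np.asarray(P)
    for _ in range(6):
        c,r=circ(P); e=abs(np.linalg.norm(P-c,axis=1)-r); P=P[e<max(1.0,1.5*np.median(e))]
    return c,r,len(P),e.std()
def rackyaw(im,cp,c):
    b=max(blobs(im,c,100),key=lambda q:q[1][4]); m=b[2]; x0,y0,w,h=b[1][:4]
    cols=range(x0+8,x0+w-8); out=[]
    for f in(lambda v:v.min()-.5,lambda v:v.max()+.5):
        uv=[(u,f(np.nonzero(m[:,u])[0])) for u in cols]; P=onplane(uv,cp,67)
        k=np.polyfit(P[:,1],P[:,0],1); out.append(np.degrees(np.arctan(-k[0]))); 
    return out
def deck(yaw): 
    a=np.radians(28);return R.from_euler('z',yaw,degrees=True).as_matrix()@R.from_euler('y',-28,degrees=True).as_matrix()
def silhouette(im,cp,guess,yaw):
    h=cv2.cvtColor(im,cv2.COLOR_RGB2HSV).astype(int); D=deck(yaw); g=np.array(guess,float)
    for _ in range(4):
        u0=project(g,cp)[0]; m=((h[...,1]<45)&(h[...,2]>105)&(h[...,2]<200)).astype(np.uint8)
        n,l=cv2.connectedComponents(m,connectivity=4); k=l[int(u0[1]),int(u0[0])]
        c=max(cv2.findContours((l==k).astype(np.uint8),0,cv2.CHAIN_APPROX_NONE)[0],key=len)[:,0,:].astype(float)
        P=onplane(c,cp,n=D[:,2],p0=g); q=(P-g)@D; q=q[(q[:,0]>-8)&(np.hypot(*q[:,:2].T)<40)][:,:2]
        cc,r,n,e=rcirc(q); g=g+D[:,:2]@cc
        g=onplane(project(g,cp),cp,44)[0]   # centre is at height 44
    return g,r,n,e
E
python3 - <<'E'
from h import *
st,im=load('w1'); cp=campose('wrist',st)
y=rackyaw(im,cp,'green'); print('yaw',y)
g,*q=silhouette(im,cp,onplane([[289,184]],cp,44)[0],np.mean(y)); print('nest',g,q)
h=cv2.cvtColor(im,cv2.COLOR_RGB2HSV)
for u in[(289,184),(275,160),(208,172),(222,185),(33,180),(300,205),(208,210),(112,205)]: print(u,h[u[1],u[0]])
E
```

```text
yaw [np.float64(0.3517246335049284), np.float64(0.08949184666269658)]
nest [520.32729233 423.40750772  44.        ] [np.float64(28.444371021191213), 27, np.float64(0.33345678315819455)]
(289, 184) [ 35   8 184]
(275, 160) [103   9 246]
(208, 172) [ 70 149 218]
(222, 185) [ 65   6 245]
(33, 180) [ 18  22 199]
(300, 205) [ 60   1 172]
(208, 210) [ 22  19 236]
(112, 205) [ 17  27 195]
```

```bash
python3 - <<'E'
from h import *
st,im=load('w1'); cp=campose('wrist',st); D=deck(.2)
g=np.array([520.3,423.4,44])
nb=g-96*D[:,1]; print('neighbour expected px',project([nb+23*D[:,2],nb+23*D[:,2]-30*D[:,0]*0+36*D[:,0]-13*D[:,2]],cp))
h=cv2.cvtColor(im,cv2.COLOR_RGB2HSV).astype(int)
b=((h[...,1]<60)&(h[...,2]>200)).astype(np.uint8)
n,l,s,ce=cv2.connectedComponentsWithStats(b)
for i in range(1,n):
    if s[i][4]>200: print(s[i],ce[i])
P=onplane([[33,169],[112,197]],cp,23); print(P)
plan([P[0,0]+5,P[0,1],120],rot([180,0,200]))
E
```

```text
neighbour expected px [[206.89046008 185.64583857]
 [208.12952234 217.78456387]]
[116   9 314   6 479] [276.96450939  10.53862213]
[422  30  11  52 212] [427.20754717  56.4245283 ]
[ 183  130   54   80 2091] [206.57627929 179.18412243]
[299 130  18  40 253] [308.4743083  153.75494071]
[ 11 147  36  40 703] [ 29.6628734  166.64153627]
[ 386  153   42   38 1006] [408.41749503 170.99801193]
[435 178  35  35 733] [450.51296044 194.94815825]
[ 94 181  35  33 594] [111.87037037 198.67676768]
[298 243  36  24 257] [315.47859922 254.6848249 ]
[   0  283  117   95 3101] [ 31.54272815 316.30183812]
[ 167  288  147   52 5476] [239.11176041 307.77136596]
[  88  341   51   43 1455] [114.08728522 366.11890034]
[[498.33355121  82.49903683  23.        ]
 [538.32863287 188.43146518  23.        ]]
rows 12 [0.126, -0.835, 0.223, -0.0, -0.002, -0.366]
```

>>> apply_moves([
  [0.126, -0.835, 0.223, 0, 0, -0.366, 1],
  [0.126, -0.835, 0.223, 0, 0, -0.366, 1],
  [0.126, -0.835, 0.223, 0, 0, -0.366, 1],
  [0.126, -0.835, 0.223, 0, 0, -0.366, 1],
  [0.126, -0.835, 0.223, 0, 0, -0.366, 1],
  [0.126, -0.835, 0.223, 0, 0, -0.366, 1],
])

```text
time: 2.65
tool_pos: [487.7, 234.1, 160.4]
tcp_rot: [180.0, -0.0, -169.9]
ft_force: [-0.1, -1.0, 0.5]
finger_gap: 85.8
grip_force: 0.0
```

>>> apply_moves([
  [0.126, -0.835, 0.223, 0, 0, -0.366, 1],
  [0.126, -0.835, 0.223, 0, 0, -0.366, 1],
  [0.126, -0.835, 0.223, 0, 0, -0.366, 1],
  [0.126, -0.835, 0.223, 0, 0, -0.366, 1],
  [0.126, -0.835, 0.223, 0, 0, -0.366, 1],
  [0.126, -0.835, 0.223, 0, 0, -0.366, 1],
  [0, 0, 0, 0, 0, 0, 1],
  [0, 0, 0, 0, 0, 0, 1],
])

```text
time: 3.65
tool_pos: [503.4, 84.0, 120.8]
tcp_rot: [180.0, 0.0, -159.9]
ft_force: [-0.8, 0.2, -0.6]
finger_gap: 85.7
grip_force: 0.0
```

```bash
python3 - <<'E'
from h import *
st,im=look('w2'); cp=campose('wrist',st); print(st['tool_pos'],st['tcp_rot'],st['joint_pos'].round(1))
for c in('green','red'):
    for ce,s,_ in blobs(im,c,15): print(c,ce.round(1),s,onplane([ce],cp,20)[0].round(0))
E
```

```text
[503.36963376  83.98924203 120.75242968] [ 1.79971382e+02  1.10033059e-02 -1.59914075e+02] [   3.7   -2.5  106.     0.    76.5 -106.4]
green [248.3 143.6] [244 138   9  12  85] [464.  62.  20.]
green [250.4 168.9] [243 162  16  15 191] [487.  72.  20.]
green [485.2 213.6] [454 202  58  27 399] [444. 333.  20.]
green [476.9 244.3] [472 239  11  12  98] [480. 347.  20.]
green [454.1 277.5] [447 252  25  54 360] [528. 347.  20.]
green [484.3 268. ] [479 261  12  15 149] [504. 377.  20.]
green [490.6 323.4] [464 309  48  36 691] [574. 446.  20.]
red [30.6 56.4] [  0  41  71  35 119] [ 455. -157.   20.]
red [ 34.7 197.9] [   0  172   77   50 1447] [ 596. -136.   20.]
red [332.3 214.8] [329 210   6  10  37] [504. 170.  20.]
red [332.7 237.6] [326 232  15  13 141] [528. 182.  20.]
```

View pics/w2.png

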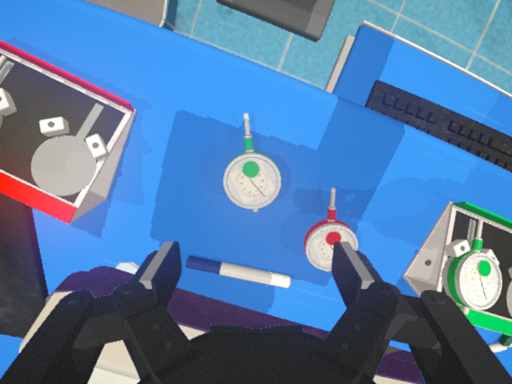

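The view shows loose green with bezel centre at about (252,180) and stem up to (246,114), loose red at about (331,246), and the red rack's free silhouette at about (64,165). Next is the fine measurement of the green one.

```bash
cat >> h.py <<'E'
def indicator(im,cp,px,c):
    h=cv2.cvtColor(im,cv2.COLOR_RGB2HSV).astype(int)
    blue=(h[...,0]>100)&(h[...,0]<130)&(h[...,1]>110)
    n,l=cv2.connectedComponents((~blue).astype(np.uint8)); m=(l==l[int(px[1]),int(px[0])]).astype(np.uint8)
    ct=max(cv2.findContours(m,0,cv2.CHAIN_APPROX_NONE)[0],key=len)[:,0,:].astype(float)
    g=onplane([px],cp,23)[0][:2]; far=(g-cp[2][:2])/np.linalg.norm(g-cp[2][:2])
    for _ in range(3):
        P=onplane(ct,cp,23)[:,:2]; d=P-g; k=(d@far>-4)&(np.hypot(*d.T)<34)
        g,r,n,e=rcirc(P[k])
    bs=[b for b in blobs(im,c,10) if b[2][m>0].any()]
    sl=min(bs,key=lambda b:abs(np.linalg.norm(onplane([b[0]],cp,10)[0][:2]-g)-38))
    s=onplane([sl[0]],cp,10)[0][:2]
    P=onplane(ct,cp,10)[:,:2]; u=(s-g)/np.linalg.norm(s-g); tip=((P-g)@u).max()
    tp=P[(P-g)@u>45].mean(0)
    f=lambda q:np.degrees(np.arctan2(*(g-q)[::-1])).round(1)
    return g,r,n,e.round(2),'yaw sleeve',f(s),'yaw stem',f(tp),'tip at',tip.round(1)
E
python3 - <<'E'
from h import *
st,im=load('w2'); cp=campose('wrist',st)
print(indicator(im,cp,(252,180),'green')); print(indicator(im,cp,(331,246),'red'))
y=np.mean(rackyaw(im,cp,'red'));print(rackyaw(im,cp,'red'))
print(silhouette(im,cp,onplane([[64,165]],cp,44)[0],y))
E
```

```text
(array([498.47975128,  77.67428604]), np.float64(28.55388707858063), 75, np.float64(0.16), 'yaw sleeve', np.float64(25.6), 'yaw stem', np.float64(25.5), 'tip at', np.float64(66.3))
(array([540.03705917, 186.42493019]), np.float64(28.268160798665384), 30, np.float64(0.17), 'yaw sleeve', np.float64(19.8), 'yaw stem', np.float64(81.4), 'tip at', np.float64(215.1))
[np.float64(-7.001813874980275), np.float64(-3.8175691281830697)]
(array([535.41164736, -92.25605837,  44.        ]), np.float64(30.209110461913657), 79, np.float64(0.19898663338350134))
```

```bash
python3 - <<'E'
from h import *
ci=camera_info('wrist'); M=np.array(ci['tool_from_camera']); cp=(ci,M[:3,:3],M[:3,3])
o,d=rays([[165,242],[180,243],[333,242],[348,243],[180,262],[333,262]],cp)
for dd in d:
    t=(np.sign(dd[1])*43-o[1])/dd[1]; print((o+t*dd).round(1))
a=plan([498.5,77.7,60],rot([180,0,205.5])); plan([498.5,77.7,17],rot([180,0,205.5]),n=3,cur=a)
E
```

```text
[ 19.3 -43.  -45.7]
[  6.4 -43.  -23.7]
[  8.1  43.  -25.4]
[ 19.7  43.  -47.2]
[ -3.7 -43.  -27.4]
[ -2.3  43.  -29.3]
rows 3 [0.079, -0.046, 0.676, 0.001, 0.002, -0.391]
rows 3 [0.0, -0.0, 0.478, 0.0, -0.0, 0.0]
```

>>> apply_moves([
  [0.08, -0.046, 0.676, 0, 0, -0.391, 1],
  [0.08, -0.046, 0.676, 0, 0, -0.391, 1],
  [0.08, -0.046, 0.676, 0, 0, -0.391, 1],
  [0, 0, 0.5, 0, 0, 0, 1],
  [0, 0, 0.5, 0, 0, 0, 1],
  [0, 0, 0.5, 0, 0, 0, 1],
  [0, 0, 0, 0, 0, 0, 1],
])

```text
time: 4.58
tool_pos: [497.4, 76.6, 13.3]
tcp_rot: [179.9, -0.1, -154.5]
ft_force: [0.5, 0.0, -0.4]
finger_gap: 85.2
grip_force: 0.0
```

```bash
python3 - <<'E'
from h import *
st,im=look('w3'); cp=campose('wrist',st); print(st['tool_pos'],st['tcp_rot'],st['ft_force'])
E
```

```text
[497.38462662  76.59146263  13.27785799] [ 1.79940719e+02 -1.38556565e-01 -1.54527729e+02] [ 0.52485663  0.01948578 -0.36131292]
```

View pics/w3.png

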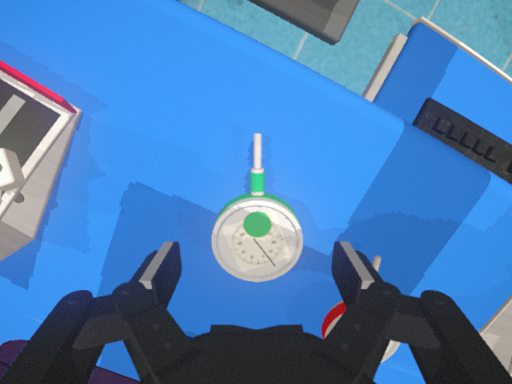

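The view shows the bezel centred between the open pads at about (257,238), with the stem straight up. I check the centring numerically.

```bash
python3 - <<'E'
from h import *
st,im=load('w3'); cp=campose('wrist',st)
r=indicator(im,cp,(257,245),'green'); print(r)
p=np.r_[r[0],23]; print('bezel in tool', (p-st['tool_pos'])@rot(st['tcp_rot']))
ci=camera_info('wrist'); M=np.array(ci['tool_from_camera']); c2=(ci,M[:3,:3],M[:3,3])
for z in(-20,-10,0,10): print(z,project([[11,-43,z],[-11,-43,z],[11,43,z]],c2).round(0).tolist())
E
```

```text
(array([498.27506565,  77.65532462]), np.float64(28.468670027201323), 130, np.float64(0.14), 'yaw sleeve', np.float64(25.4), 'yaw stem', np.float64(25.3), 'tip at', np.float64(65.9))
bezel in tool [-1.23790781  0.58755461 -9.72456133]
-20 [[181.0, 233.0], [184.0, 266.0], [331.0, 233.0]]
-10 [[185.0, 225.0], [188.0, 256.0], [327.0, 225.0]]
0 [[189.0, 218.0], [192.0, 248.0], [323.0, 219.0]]
10 [[193.0, 212.0], [195.0, 241.0], [319.0, 213.0]]
```

>>> apply_moves([
  [-0.04, 0.02, -0.03, 0, 0, 0, 0.5],
  [0, 0, 0, 0, 0, 0, 0.5],
  [0, 0, 0, 0, 0, 0, 0.5],
  [0, 0, 0, 0, 0, 0, 0.5],
  [0, 0, 0, 0, 0, 0, 0.5],
  [0, 0, 0, 0, 0, 0, 0.5],
], grip_force=40)

```text
time: 5.38
tool_pos: [499.3, 77.6, 15.6]
tcp_rot: [180.0, -0.0, -154.5]
ft_force: [-0.4, 1.1, -0.9]
finger_gap: 42.7
grip_force: 0.0
```

```bash
python3 - <<'E'
from h import *
st,im=look('w4'); cp=campose('wrist',st); print(st['tool_pos'],st['tcp_rot'],st['ft_force'],st['finger_gap'],st['grip_force'])
E
```

```text
[499.32969215  77.60788053  15.62042521] [ 1.79998403e+02 -3.37738405e-03 -1.54518260e+02] [-0.43325699  1.11675935 -0.86602286] 42.65426389102351 0.0
```

View pics/w4.png

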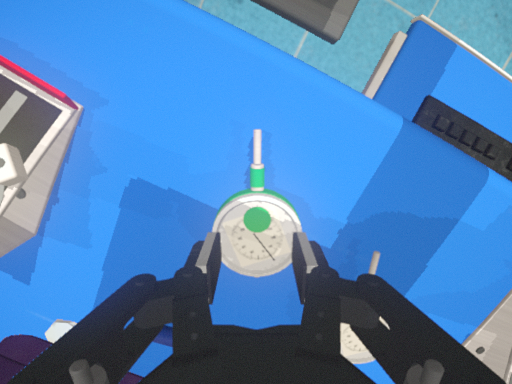

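The fingers closed to 42.7 mm over the bezel, seen at columns 220 and 293, without touching it. The tips therefore stand farther back than I assumed, so I measure them from this picture.

```bash
python3 - <<'E'
from h import *
im=load('w4')[1]
cv2.imwrite('pics/c4.png',cv2.resize(im[200:320,180:340,::-1],None,fx=4,fy=4,interpolation=cv2.INTER_CUBIC))
ci=camera_info('wrist'); M=np.array(ci['tool_from_camera']); c2=(ci,M[:3,:3],M[:3,3])
o,d=rays([[220,234],[293,234],[217,265],[297,265]],c2)
for dd in d:
    t=(np.sign(dd[1])*21.3-o[1])/dd[1]; print((o+t*dd).round(1))
E
```

```text
[  7.6 -21.3 -14.8]
[ 10.2  21.3 -19.6]
[ -2.7 -21.3 -31.4]
[  2.1  21.3 -38.6]
```

View pics/c4.png

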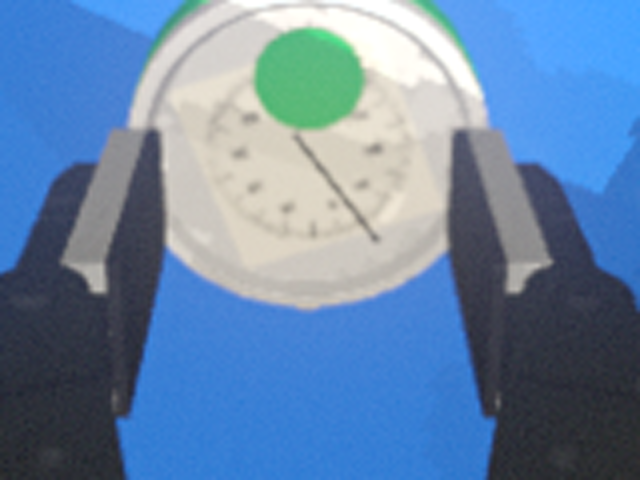

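The crop shows the fingertips about 17 mm behind the TCP at this opening, so they are clear of the bezel. I reopen and go lower, watching the force.

>>> apply_moves([
  [0, 0, 0, 0, 0, 0, 1],
  [0, 0, 0, 0, 0, 0, 1],
  [0, 0, 0, 0, 0, 0, 1],
  [0, 0, 0.3, 0, 0, 0, 1],
  [0, 0, 0.25, 0, 0, 0, 1],
  [0, 0, 0, 0, 0, 0, 1],
])

```text
time: 6.18
tool_pos: [498.3, 77.5, -2.2]
tcp_rot: [179.9, -0.1, -154.5]
ft_force: [0.3, 0.3, 0.3]
finger_gap: 85.4
grip_force: 0.0
```

>>> apply_moves([
  [0, 0, 0.15, 0, 0, 0, 1],
  [0, 0, 0.1, 0, 0, 0, 1],
  [0, 0, 0, 0, 0, 0, 1],
])

```text
time: 6.55
tool_pos: [499.1, 77.6, -8.7]
tcp_rot: [180.0, -0.0, -154.5]
ft_force: [0.6, -0.1, -0.5]
finger_gap: 85.4
grip_force: 0.0
```

>>> apply_moves([
  [0, 0, 0, 0, 0, 0, 0.5],
  [0, 0, 0, 0, 0, 0, 0.5],
  [0, 0, 0, 0, 0, 0, 0.5],
  [0, 0, 0, 0, 0, 0, 0.5],
  [0, 0, 0, 0, 0, 0, 0.5],
], grip_force=40)

```text
time: 7.18
tool_pos: [499.8, 77.6, -7.8]
tcp_rot: [-180.0, 0.0, -154.5]
ft_force: [-1.8, 0.4, 5.5]
finger_gap: 55.6
grip_force: 42.7
```

```bash
python3 - <<'E'
from h import *
st,im=look('w5'); cp=campose('wrist',st); print(st['tool_pos'],st['tcp_rot'],st['ft_force'],st['finger_gap'],st['grip_force'])
for c in ['green']:
    for ce,s,_ in blobs(im,c,15): print(c,ce.round(1),s,onplane([ce],cp,20)[0].round(0))
E
```

```text
[499.78027986  77.63122481  -7.80218705] [-1.79984972e+02  3.78665032e-02 -1.54518845e+02] [-1.82837676  0.3789422   5.47771309] 55.60046726019316 42.72336781024933
green [256.5 188.6] [249 178  16  22 332] [463.  61.  20.]
green [256.2 209.1] [212 201  89  27 345] [474.  65.  20.]
green [256.2 237. ] [241 224  31  27 660] [488.  72.  20.]
```

View pics/w5.png

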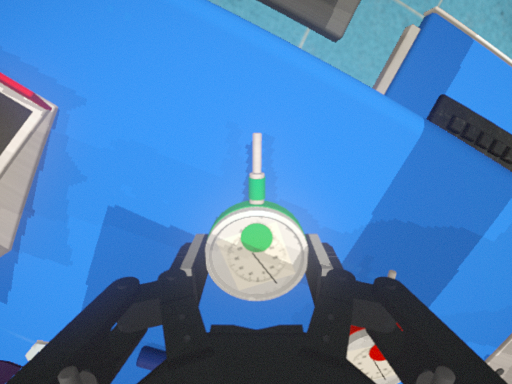

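Gripped: the pads sit at columns 205 and 308 on the bezel, and the gap is 55.6 mm at 43 N. Next come the bezel position in the tool frame and the route to the nest.

```bash
cat >> h.py <<'E'
def nestpose(N,yaw,b,up,off,lat=0.):
    D=deck(yaw); Rt=D@np.diag([-1,1,-1.]); P=np.array(N)+up*D[:,0]+lat*D[:,1]+off*D[:,2]
    return P-Rt@np.array(b),Rt
def tiltpts(im,c='green'):
    return [(ce.round(1).tolist(),int(s[4])) for ce,s,_ in blobs(im,c,60)]
E
python3 - <<'E'
from h import *
st,im=load('w3'); cp=campose('wrist',st); r=indicator(im,cp,(257,245),'green')
w5,im5=load('w5'); cp5=campose('wrist',w5)
print('bezel(before) in tool now',(np.r_[r[0],0]-w5['tool_pos'])@rot(w5['tcp_rot']))
# glass label centre in tool frame from both pictures (z 22)
for s,i,c in((st,im,cp),(w5,im5,cp5)):
    b=max(blobs(i,'green',60),key=lambda q:q[1][4]); P=onplane([b[0]],c,23)[0]; print('label',P,((P-s['tool_pos'])@rot(s['tcp_rot'])).round(2))
N=[520.3,423.4,44]; b=[1.0,0,-8.3]
A=T(w5['tool_pos'],rot(w5['tcp_rot'])); p=w5['tool_pos']+[0,0,100]
a=plan(p,rot(w5['tcp_rot']),cur=A)
a=plan(*nestpose(N,.2,b,6,110),cur=a); a=plan(*nestpose(N,.2,b,6,30),cur=a)
E
```

```text
bezel(before) in tool now [ 1.34027168  0.66676033 -7.80324969]
label [486.54806893  71.97714429  23.        ] [11.79  0.5  -9.69]
label [486.84453179  71.69023887  23.        ] [ 14.21   0.19 -30.81]
rows 4 [-0.001, -0.0, -0.833, -0.0, 0.0, 0.0]
rows 13 [-0.188, 0.876, -0.093, 0.104, -0.462, 0.416]
rows 3 [0.0, 0.0, 0.889, 0.0, -0.0, -0.0]
```

>>> apply_moves([
  [0, 0, -0.3, 0, 0, 0, 0.5],
  [0, 0, -0.83, 0, 0, 0, 0.5],
  [0, 0, -0.83, 0, 0, 0, 0.5],
  [0, 0, -0.83, 0, 0, 0, 0.5],
  [0, 0, -0.54, 0, 0, 0, 0.5],
  [0, 0, 0, 0, 0, 0, 0.5],
])

```text
time: 7.98
tool_pos: [500.4, 77.7, 92.9]
tcp_rot: [-179.9, 0.1, -154.5]
ft_force: [0.8, 0.2, -2.8]
finger_gap: 55.3
grip_force: 42.8
```

```bash
python3 - <<'E'
from h import *
st,im=look('w6'); print(st['tool_pos'],st['tcp_rot'],st['ft_force'],st['finger_gap'],st['grip_force'])
print(tiltpts(load('w5')[1]),tiltpts(im))
a=T(st['tool_pos'],rot(st['tcp_rot']));N=[520.3,423.4,44]; b=[1.3,.2,-8.3]
a=plan(*nestpose(N,.2,b,6,110),cur=a); a=plan(*nestpose(N,.2,b,6,30),cur=a)
E
```

```text
[500.4152372   77.66531643  92.86938971] [-1.79940239e+02  1.42922731e-01 -1.54515214e+02] [ 0.78741987  0.16315766 -2.84705903] 55.25198631418699 42.82969415187836
[([256.5, 188.6], 332), ([256.2, 209.1], 345), ([256.2, 237.0], 660)] [([256.4, 188.7], 331), ([256.8, 209.5], 368), ([256.2, 237.2], 672), ([491.8, 245.9], 332), ([487.5, 281.7], 117), ([462.5, 314.9], 444), ([494.3, 308.0], 156), ([495.8, 363.4], 478)]
rows 13 [-0.186, 0.876, -0.092, 0.103, -0.46, 0.416]
rows 3 [-0.0, 0.0, 0.889, 0.0, -0.0, -0.0]
```

Held rigidly, since the blobs did not move in the tool view. Now to the hover pose.

>>> apply_moves([
  [-0.186, 0.876, -0.092, 0.103, -0.46, 0.416, 0.5],
  [-0.186, 0.876, -0.092, 0.103, -0.46, 0.416, 0.5],
  [-0.186, 0.876, -0.092, 0.103, -0.46, 0.416, 0.5],
  [-0.186, 0.876, -0.092, 0.103, -0.46, 0.416, 0.5],
  [-0.186, 0.876, -0.092, 0.103, -0.46, 0.416, 0.5],
  [-0.186, 0.876, -0.092, 0.103, -0.46, 0.416, 0.5],
  [-0.186, 0.876, -0.092, 0.103, -0.46, 0.416, 0.5],
])

```text
time: 8.9
tool_pos: [470.5, 263.5, 110.2]
tcp_rot: [-178.4, 14.9, -167.8]
ft_force: [1.0, -0.5, -2.8]
finger_gap: 55.4
grip_force: 42.9
```

>>> apply_moves([
  [-0.186, 0.876, -0.092, 0.103, -0.46, 0.416, 0.5],
  [-0.186, 0.876, -0.092, 0.103, -0.46, 0.416, 0.5],
  [-0.186, 0.876, -0.092, 0.103, -0.46, 0.416, 0.5],
  [-0.186, 0.876, -0.092, 0.103, -0.46, 0.416, 0.5],
  [-0.186, 0.876, -0.092, 0.103, -0.46, 0.416, 0.5],
  [-0.186, 0.876, -0.092, 0.103, -0.46, 0.416, 0.5],
  [0, 0, 0, 0, 0, 0, 0.5],
  [0, 0, 0, 0, 0, 0, 0.5],
])

```text
time: 9.9
tool_pos: [477.1, 422.1, 134.2]
tcp_rot: [-179.9, 27.7, -179.7]
ft_force: [0.3, 0.3, -1.9]
finger_gap: 55.5
grip_force: 43.1
```

```bash
python3 - <<'E'
from h import *
st,im=look('w7'); print(st['tool_pos'],st['tcp_rot'],st['joint_pos'].round(1),st['ft_force'],st['finger_gap'],st['grip_force'])
print(tiltpts(im)); cp=campose('wrist',st)
N=[520.3,423.4,44]; b=[1.3,.2,-8.3]
D=deck(.2); nb=np.array(N)-96*D[:,1]
h=cv2.cvtColor(im,cv2.COLOR_RGB2HSV).astype(int)
print('expected neighbour top px',project([nb+23*D[:,2],nb+23*D[:,2]-13*D[:,0]],cp).round(1), 'strip',project([nb+49*D[:,0]],cp))
a=plan(*nestpose(N,.2,b,6,30))
E
```

```text
[477.09618526 422.1023229  134.20335763] [-179.8565757    27.72360556 -179.69892341] [ 48.8   0.7 106.1 -24.8  56.7 -30.7] [ 0.34931445  0.28944812 -1.93538233] 55.527458634771584 43.09107005596161
[([201.7, 101.0], 513), ([153.8, 145.3], 116), ([151.4, 172.6], 230), ([256.4, 188.6], 329), ([202.5, 214.5], 1205), ([256.1, 237.1], 666)]
expected neighbour top px [[154.6 190.5]
 [153.  177. ]] strip [[167.70015389 227.36244282]]
rows 3 [-0.032, 0.014, 0.871, -0.007, -0.018, 0.003]
```

```bash
python3 - <<'E'
from h import *
D=deck(.2)
# held: label / sleeve relative to bezel axis, from w2 (table)
s,i=load('w2'); c=campose('wrist',s); g=np.array([498.48,77.67])
L=np.linalg.norm(onplane([[250.4,168.9]],c,23)[0][:2]-g); S=np.linalg.norm(onplane([[248.3,143.6]],c,10)[0][:2]-g); print('label',L,'sleeve',S)
for t,pl,ps in(('w1',(207.1,169.7),(210.,152.5)),('w7',(151.4,172.6),(153.8,145.3)),('w2',(484.3,268.),(476.9,244.3))):
    s,i=load(t); c=campose('wrist',s)
    for px,l,z in((pl,L,23),(ps,S,10)):
        off=z*D[:,2]-l*D[:,0]; P=onplane([px],c,44+off[2])[0]; print(t,(P-off+96*D[:,1]).round(1))
s,i=load('w1'); c=campose('wrist',s)
for lo,hi in((105,200),(140,200),(120,195)):
    print(silhouette(i,c,[520,423,44],.2))
    break
# triangulate label between w1 and w7
o1,d1=rays([(207.1,169.7)],c); s7,_=load('w7'); o2,d2=rays([(151.4,172.6)],campose('wrist',s7))
A=np.c_[d1[0],-d2[0]]; t=np.linalg.lstsq(A,o2-o1,rcond=None)[0]; p,q=o1+t[0]*d1[0],o2+t[1]*d2[0]; print(p,q)
E
```

```text
label 12.79246214535435 sleeve 35.77362072152446
w1 [514.8 423.7  44. ]
w1 [513.  424.3  44. ]
w7 [514.6 423.5  44. ]
w7 [514.9 423.4  44. ]
w2 [514.9 426.   44. ]
w2 [513.2 425.6  44. ]
(array([520.99187621, 423.55442842,  44.        ]), np.float64(28.460872657027995), 27, np.float64(0.3336728314670926))
[493.11793453 327.6261026   58.13696366] [492.96858579 327.33684791  58.15588583]
```

```bash
python3 - <<'E'
from h import *
N=[514.6,423.6,44]; b=[1.3,.2,-8.3]
a=plan(*nestpose(N,.2,b,6,20),n=4); a=plan(*nestpose(N,.2,b,6,4),cur=a,n=2)
E
```

```text
rows 4 [0.018, 0.012, 0.715, -0.005, -0.014, 0.002]
rows 2 [-0.0, 0.0, 0.267, 0.0, -0.0, -0.0]
```

>>> apply_moves([
  [0.018, 0.012, 0.715, -0.005, -0.014, 0.002, 0.5],
  [0.018, 0.012, 0.715, -0.005, -0.014, 0.002, 0.5],
  [0.018, 0.012, 0.715, -0.005, -0.014, 0.002, 0.5],
  [0.018, 0.012, 0.715, -0.005, -0.014, 0.002, 0.5],
  [0, 0, 0.267, 0, 0, 0, 0.5],
  [0, 0, 0.267, 0, 0, 0, 0.5],
  [0, 0, 0, 0, 0, 0, 0.5],
  [0, 0, 0, 0, 0, 0, 0.5],
])

```text
time: 10.95
tool_pos: [524.0, 425.1, 46.0]
tcp_rot: [179.8, 28.2, -179.9]
ft_force: [0.1, -0.3, -2.1]
finger_gap: 55.3
grip_force: 43.1
```

```bash
cat >> h.py <<'E'
def report(N,yaw,b,n=10):
    """bezel underside relative to the nest (up, left, off), force in deck axes"""
    D=deck(yaw); st=sense(); p=st['tool_pos']+rot(st['tcp_rot'])@np.array(b)-N
    print('up,left,off',(p@D).round(2),'F deck',(st['ft_force']@D).round(1),'gap',round(st['finger_gap'],1),'grip',round(st['grip_force'],1),'axis err',R.from_matrix(rot(st['tcp_rot']).T@D@np.diag([-1,1,-1.])).as_rotvec(degrees=True).round(2),'t',st['time'])
E
python3 - <<'E'
from h import *
report([514.6,423.6,44],.2,[1.3,.2,-8.3])
st,im=look('w8'); print(tiltpts(im))
E
```

```text
up,left,off [7.9  1.68 5.61] F deck [-0.9 -0.3 -1.9] gap 55.3 grip 43.1 axis err [ 0.14  0.16 -0.06] t 10.95
[([164.7, 98.9], 1568), ([83.6, 171.7], 324), ([256.3, 188.5], 317), ([128.1, 217.9], 334), ([78.7, 218.4], 594), ([272.3, 209.8], 68), ([256.2, 237.0], 649), ([144.3, 272.6], 640), ([209.2, 281.3], 77)]
```

```bash
cat >> h.py <<'E'
def rel(im,held,nb,off,zt=-8.3):
    """held minus neighbour (tool axes; x = down the slope, y = left), label and sleeve"""
    ci=camera_info('wrist'); M=np.array(ci['tool_from_camera']); c=(ci,M[:3,:3],M[:3,3])
    for h_,n_,z in zip(held,nb,(23,10)):
        a=onplane([h_],c,n=(0,0,1),p0=np.array([0,0,zt-z]))[0]; q=onplane([n_],c,n=(0,0,1),p0=np.array([0,0,zt-z+off]))[0]
        print('held-nb',(a-q)[:2].round(2))
E
python3 - <<'E'
from h import *
im=load('w8')[1]
for off in(3,4,5.5): rel(im,[(256.2,237.0),(256.3,188.5)],[(78.7,218.4),(83.6,171.7)],off)
E
```

```text
held-nb [-8.82 96.29]
held-nb [-8.93 96.95]
held-nb [-8.37 97.04]
held-nb [-8.68 97.64]
held-nb [-7.69 98.17]
held-nb [-8.3  98.66]
```

>>> apply_moves([
  [0.05, -0.03, 0.06, 0, 0, 0, 0.5],
  [0, 0, 0.05, 0, 0, 0, 0.5],
  [0, 0, 0, 0, 0, 0, 0.5],
])

```text
time: 11.38
tool_pos: [523.8, 424.0, 41.6]
tcp_rot: [179.9, 28.1, -179.8]
ft_force: [-5.0, -0.2, 1.6]
finger_gap: 55.7
grip_force: 43.5
```

```bash
python3 - <<'E'
from h import *
report([514.6,423.6,44],.2,[1.3,.2,-8.3])
E
```

```text
up,left,off [5.64 0.58 1.86] F deck [-3.7 -0.2  3.7] gap 55.7 grip 43.5 axis err [ 0.1   0.11 -0.04] t 11.375
```

>>> apply_moves([
  [0.06, 0, 0.01, 0, 0, 0, 0.5],
  [0.06, 0, 0, 0, 0, 0, 0.5],
  [0, 0, 0, 0, 0, 0, 0.5],
])

```text
time: 11.75
tool_pos: [521.1, 424.2, 39.8]
tcp_rot: [179.8, 28.2, -179.9]
ft_force: [-0.1, 1.1, 2.1]
finger_gap: 55.6
grip_force: 43.4
```

```bash
python3 - <<'E'
from h import *
report([514.6,423.6,44],.2,[1.3,.2,-8.3])
st,im=look('w9'); print(tiltpts(im))
E
```

```text
up,left,off [2.5  0.76 1.56] F deck [0.9 1.1 1.9] gap 55.6 grip 43.4 axis err [ 0.13  0.15 -0.05] t 11.75
[([165.1, 109.9], 1652), ([83.3, 183.3], 349), ([256.4, 188.3], 320), ([125.2, 224.6], 523), ([77.9, 230.6], 610), ([256.4, 236.6], 631), ([145.9, 278.2], 176), ([212.4, 289.3], 297), ([294.0, 291.1], 98)]
```

>>> apply_moves([
  [0.05, -0.02, 0, 0, 0, 0, 0.5],
  [0.03, 0, 0, 0, 0, 0, 0.5],
  [0, 0, 0, 0, 0, 0, 0.5],
])

```text
time: 12.18
tool_pos: [519.2, 423.4, 38.7]
tcp_rot: [179.9, 28.2, -179.9]
ft_force: [3.3, 0.7, 0.7]
finger_gap: 55.4
grip_force: 43.1
```

```bash
python3 - <<'E'
from h import *
report([514.6,423.6,44],.2,[1.3,.2,-8.3])
rel(load('w9')[1],[(256.4,236.6),(256.4,188.3)],[(77.9,230.6),(83.3,183.3)],0)
st,im=look('w10'); print(tiltpts(im))
E
```

```text
up,left,off [ 0.24 -0.07  1.41] F deck [ 3.3  0.7 -0.9] gap 55.4 grip 43.1 axis err [ 0.11  0.16 -0.05] t 12.175
held-nb [-2.74 96.24]
held-nb [-2.92 96.48]
[([166.7, 114.4], 1804), ([85.1, 187.1], 321), ([256.5, 188.6], 324), ([127.4, 228.3], 527), ([80.2, 234.5], 594), ([256.5, 236.9], 584), ([146.4, 280.0], 101), ([213.7, 291.0], 350), ([292.8, 292.7], 192)]
```

>>> apply_moves([
  [0.03, 0, 0.015, 0, 0, 0, 0.5],
  [0.01, 0, 0, 0, 0, 0, 0.5],
  [0, 0, 0, 0, 0, 0, 0.5],
])

```text
time: 12.6
tool_pos: [519.0, 423.8, 38.5]
tcp_rot: [179.8, 28.2, -179.9]
ft_force: [6.2, 0.7, 1.9]
finger_gap: 55.3
grip_force: 43.1
```

```bash
python3 - <<'E'
from h import *
report([514.6,423.6,44],.2,[1.3,.2,-8.3])
st,im=look('w11'); t=tiltpts(im);print(t)
n=lambda u,v:min(t,key=lambda q:abs(q[0][0]-u)+abs(q[0][1]-v))[0]
rel(im,[n(256,237),n(256,188)],[n(80,236),n(85,188)],0)
E
```

```text
up,left,off [-0.07  0.33  1.36] F deck [ 6.4  0.6 -1.3] gap 55.3 grip 43.1 axis err [ 0.16  0.22 -0.06] t 12.6
[([167.2, 115.2], 1814), ([84.5, 188.0], 326), ([256.5, 188.6], 325), ([124.4, 227.9], 575), ([79.5, 235.2], 597), ([256.4, 237.1], 541), ([146.1, 280.3], 86), ([214.1, 292.0], 402), ([292.5, 292.9], 181)]
held-nb [-0.28 95.96]
held-nb [-0.34 96.4 ]
```

>>> apply_moves([
  [0, 0, 0.025, 0, 0, 0, 0.5],
  [0, 0, 0.02, 0, 0, 0, 0.5],
  [0, 0, 0, 0, 0, 0, 0.5],
])

```text
time: 13.02
tool_pos: [519.5, 423.9, 37.5]
tcp_rot: [179.8, 28.2, -179.9]
ft_force: [3.4, 0.7, 5.0]
finger_gap: 55.2
grip_force: 43.4
```

```bash
python3 - <<'E'
from h import *
report([514.6,423.6,44],.2,[1.3,.2,-8.3])
E
```

```text
up,left,off [-0.07  0.5   0.24] F deck [5.4 0.6 2.8] gap 55.2 grip 43.4 axis err [ 0.17  0.22 -0.08] t 13.025
```

>>> apply_moves([
  [0, 0, 0, 0, 0, 0, 0.75],
  [0, 0, 0, 0, 0, 0, 0.9],
  [0, 0, 0, 0, 0, 0, 0.9],
  [0, 0, -0.3, 0, 0, 0, 0.9],
  [0, 0, -0.8, 0, 0, 0, 0.9],
  [0, 0, -0.8, 0, 0, 0, 1],
  [0, 0, 0, 0, 0, 0, 1],
])

```text
time: 13.9
tool_pos: [492.3, 424.6, 89.4]
tcp_rot: [179.7, 28.3, -179.9]
ft_force: [-0.0, 0.0, 0.6]
finger_gap: 85.4
grip_force: 0.0
```

```bash
python3 - <<'E'
from h import *
report([514.6,423.6,44],.2,[1.3,.2,-8.3])
st,im=look('w12'); t=tiltpts(im);print(t); cp=campose('wrist',st); D=deck(.2)
N=np.array([514.6,423.6,44])
for px in t: 
    q=[((onplane([px[0]],cp,n=D[:,2],p0=N+z*D[:,2])[0]-N)@D)[:2].round(1).tolist() for z in(23,10)]; print(px,q)
E
```

```text
up,left,off [ 0.26  1.28 58.82] F deck [0.3 0.  0.6] gap 85.4 grip 0.0 axis err [ 0.29  0.29 -0.09] t 13.9
[([190.0, 110.7], 865), ([128.3, 164.5], 181), ([255.3, 163.5], 181), ([158.3, 193.6], 183), ([125.2, 198.4], 330), ([255.0, 198.2], 350), ([207.8, 246.0], 1638)]
([190.0, 110.7], 865) [[-74.7, -42.7], [-74.4, -45.8]]
([128.3, 164.5], 181) [[-38.4, -89.9], [-35.4, -96.3]]
([255.3, 163.5], 181) [[-38.6, 0.7], [-35.7, 0.7]]
([158.3, 193.6], 183) [[-16.3, -70.7], [-11.8, -75.7]]
([125.2, 198.4], 330) [[-12.6, -96.3], [-7.8, -103.1]]
([255.0, 198.2], 350) [[-12.6, 0.4], [-7.8, 0.5]]
([207.8, 246.0], 1638) [[27.3, -36.7], [34.9, -39.4]]
```

Green is home: its label and sleeve match the neighbour in slope position, 96.5 mm apart. Now red.

```bash
python3 - <<'E'
from h import *
plan([540,186,120],rot([180,0,200]))
E
```

```text
rows 9 [-0.066, -0.906, -0.095, -0.113, 0.678, -0.47]
```

>>> apply_moves([
  [0, 0, -0.6, 0, 0, 0, 1],
  [-0.066, -0.906, -0.095, -0.113, 0.678, -0.47, 1],
  [-0.066, -0.906, -0.095, -0.113, 0.678, -0.47, 1],
  [-0.066, -0.906, -0.095, -0.113, 0.678, -0.47, 1],
  [-0.066, -0.906, -0.095, -0.113, 0.678, -0.47, 1],
  [-0.066, -0.906, -0.095, -0.113, 0.678, -0.47, 1],
  [-0.066, -0.906, -0.095, -0.113, 0.678, -0.47, 1],
  [-0.066, -0.906, -0.095, -0.113, 0.678, -0.47, 1],
])

```text
time: 14.95
tool_pos: [512.0, 235.1, 128.6]
tcp_rot: [-179.2, 6.0, -164.2]
ft_force: [0.2, -0.2, -0.5]
finger_gap: 85.1
grip_force: 0.0
```

>>> apply_moves([
  [-0.066, -0.906, -0.095, -0.113, 0.678, -0.47, 1],
  [-0.066, -0.906, -0.095, -0.113, 0.678, -0.47, 1],
  [0, 0, 0, 0, 0, 0, 1],
  [0, 0, 0, 0, 0, 0, 1],
])

```text
time: 15.45
tool_pos: [530.6, 185.3, 134.6]
tcp_rot: [-180.0, -0.1, -160.1]
ft_force: [-0.4, 0.9, 0.6]
finger_gap: 85.5
grip_force: 0.0
```

```bash
python3 - <<'E'
from h import *
st,im=look('w13'); cp=campose('wrist',st); print(st['tool_pos'],st['tcp_rot'],st['joint_pos'].round(1))
px=project([[540,186.4,20]],cp)[0]; print(px); r=indicator(im,cp,px,'red'); print(r)
g=r[0]; 
a=plan([g[0],g[1],45],rot([180,0,180+r[8]])); plan([g[0],g[1],-8.3],rot([180,0,180+r[8]]),n=3,cur=a)
E
```

```text
[530.62250018 185.31779775 134.55186987] [-1.79964375e+02 -1.42738604e-01 -1.60100551e+02] [ 14.1   4.9  96.9  -0.1  78.3 -95.8]
[254.05249685 192.13990688]
(array([539.94655337, 185.66492838]), np.float64(28.29351571431803), 70, np.float64(0.17), 'yaw sleeve', np.float64(21.5), 'yaw stem', np.float64(21.5), 'tip at', np.float64(66.4))Traceback (most recent call last):
  File "<stdin>", line 5, in <module>
TypeError: unsupported operand type(s) for +: 'int' and 'str'
```

```bash
python3 - <<'E'
from h import *
st,im=load('w13'); cp=campose('wrist',st); g=np.array([539.9,185.7])
h=cv2.cvtColor(im,cv2.COLOR_RGB2HSV).astype(int)
blue=(h[...,0]>100)&(h[...,0]<130)&(h[...,1]>110)
ct,_=cv2.findContours((~blue).astype(np.uint8),0,cv2.CHAIN_APPROX_NONE)
Rg=rot([180,0,201.5])
for c in ct:
    if len(c)<40: continue
    q=(onplane(c[:,0,:].astype(float),cp,7)-[*g,7])@Rg; k=(abs(q[:,1])>34)&(abs(q[:,1])<65)&(abs(q[:,0])<70)
    if k.any(): print(len(c),'x',q[k,0].min().round(),q[k,0].max().round(),'y',q[k,1].min().round(),q[k,1].max().round())
a=plan([*g,45],Rg); plan([*g,-8.3],Rg,n=3,cur=a)
E
```

```text
164 x -61.0 -40.0 y -65.0 -43.0
rows 4 [-0.076, -0.027, 0.746, -0.002, -0.008, -0.084]
rows 3 [0.0, 0.0, 0.592, -0.0, -0.0, -0.0]
```

>>> apply_moves([
  [-0.076, -0.027, 0.746, -0.002, -0.008, -0.084, 1],
  [-0.076, -0.027, 0.746, -0.002, -0.008, -0.084, 1],
  [-0.076, -0.027, 0.746, -0.002, -0.008, -0.084, 1],
  [-0.076, -0.027, 0.746, -0.002, -0.008, -0.084, 1],
  [0, 0, 0, 0, 0, 0, 1],
  [0, 0, 0, 0, 0, 0, 1],
])

```text
time: 16.25
tool_pos: [540.7, 185.8, 46.3]
tcp_rot: [-180.0, 0.1, -158.5]
ft_force: [0.5, -0.2, 0.7]
finger_gap: 85.1
grip_force: 0.0
```

```bash
python3 - <<'E'
from h import *
st,im=look('w14'); cp=campose('wrist',st); print(st['tool_pos'],st['tcp_rot'])
px=project([[540,185.6,20]],cp)[0]; r=indicator(im,cp,px,'red'); print(r)
print((np.r_[r[0],0]-st['tool_pos'])@rot(st['tcp_rot']))
E
```

```text
[540.72589343 185.75082442  46.27374333] [-1.79976743e+02  7.32268691e-02 -1.58479216e+02]
(array([539.45929266, 185.33490653]), np.float64(28.61453964397029), 108, np.float64(0.13), 'yaw sleeve', np.float64(21.4), 'yaw stem', np.float64(21.6), 'tip at', np.float64(65.5))
[ 1.39001297  0.09649815 46.27196926]
```

>>> apply_moves([
  [0, 0, 0.7, 0, 0, 0, 1],
  [0, 0, 0.7, 0, 0, 0, 1],
  [0, 0, 0.4, 0, 0, 0, 1],
  [0, 0, 0, 0, 0, 0, 1],
  [0, 0, 0, 0, 0, 0, 0.5],
  [0, 0, 0, 0, 0, 0, 0.5],
  [0, 0, 0, 0, 0, 0, 0.5],
  [0, 0, 0, 0, 0, 0, 0.5],
], grip_force=40)

```text
time: 17.3
tool_pos: [542.0, 185.3, -7.0]
tcp_rot: [-180.0, 0.2, -158.5]
ft_force: [-1.4, 0.1, 4.9]
finger_gap: 55.9
grip_force: 42.3
```

```bash
python3 - <<'E'
from h import *
st,im=look('w15'); cp=campose('wrist',st); print(st['tool_pos'],st['tcp_rot'],st['ft_force'],st['finger_gap'],st['grip_force'])
print(tiltpts(im,'red'),tiltpts(load('w5')[1]))
print((np.array([539.5,185.4,0])-st['tool_pos'])@rot(st['tcp_rot']))
s,i=load('w2'); c=campose('wrist',s); 
print(blobs(i,'red',15)[-1][0])
for t in('w13','w2'):
    s,i=load(t); c=campose('wrist',s); yy=rackyaw(i,c,'red'); print(t,yy,[(b[0].round(1),b[1]) for b in blobs(i,'red',15)])
E
```

```text
[541.95383511 185.32620156  -7.02393305] [-1.79958258e+02  1.55783840e-01 -1.58513671e+02] [-1.37220954  0.05899047  4.90810397] 55.91754488266273 42.320297956466675
[([256.4, 187.3], 284), ([270.4, 206.6], 222), ([256.2, 235.2], 703)] [([256.5, 188.6], 332), ([256.2, 209.1], 345), ([256.2, 237.0], 660)]
[ 2.237169    0.96233676 -7.03074472]
[332.71631206 237.56737589]Traceback (most recent call last):
  File "<stdin>", line 8, in <module>
  File "h.py", line 54, in rackyaw
    uv=[(u,f(np.nonzero(m[:,u])[0])) for u in cols]; P=onplane(uv,cp,67)
                                                       ~~~~~~~^^^^^^^^^^
  File "h.py", line 17, in onplane
    o,d=rays(uv,cp); n=np.array(n,float); p0=np.array([0,0,z]) if p0 is None else p0
        ~~~~^^^^^^^
  File "h.py", line 14, in rays
    p=cv2.undistortPoints(np.asarray(uv,float).reshape(-1,1,2),K(ci),np.array([ci['k1'],0,0,0.])).reshape(-1,2)
      ~~~~~~~~~~~~~~~~~~~^^^^^^^^^^^^^^^^^^^^^^^^^^^^^^^^^^^^^^^^^^^^^^^^^^^^^^^^^^^^^^^^^^^^^^^^
cv2.error: OpenCV(4.12.0) /io/opencv/modules/calib3d/src/undistort.dispatch.cpp:347: error: (-215:Assertion failed) CV_IS_MAT(_src) && CV_IS_MAT(_dst) && (_src->rows == 1 || _src->cols == 1) && (_dst->rows == 1 || _dst->cols == 1) && _src->cols + _src->rows - 1 == _dst->rows + _dst->cols - 1 && (CV_MAT_TYPE(_src->type) == CV_32FC2 || CV_MAT_TYPE(_src->type) == CV_64FC2) && (CV_MAT_TYPE(_dst->type) == CV_32FC2 || CV_MAT_TYPE(_dst->type) == CV_64FC2) in function 'cvUndistortPointsInternal'
```

>>> apply_moves([
  [0, 0, -0.3, 0, 0, 0, 0.5],
  [0, 0, -0.83, 0, 0, 0, 0.5],
  [0, 0, -0.83, 0, 0, 0, 0.5],
  [0, 0, -0.83, 0, 0, 0, 0.5],
  [0, 0, -0.54, 0, 0, 0, 0.5],
  [0, 0, 0, 0, 0, 0, 0.5],
])

```text
time: 18.1
tool_pos: [541.9, 185.3, 93.0]
tcp_rot: [-180.0, 0.2, -158.5]
ft_force: [0.1, 1.0, -1.3]
finger_gap: 55.2
grip_force: 42.8
```

```bash
python3 - <<'E'
from h import *
st,im=look('w16'); print(st['finger_gap'],st['grip_force'],tiltpts(im,'red'))
plan([500,-20,200],rot([180,0,180]))
E
```

```text
55.16801453926784 42.76386916637421 [([5.7, 11.5], 104), ([256.1, 187.1], 292), ([250.9, 207.7], 279), ([256.1, 235.1], 705)]
rows 9 [0.307, -0.716, -0.402, -0.0, 0.002, 0.521]
```

>>> apply_moves([
  [0.307, -0.716, -0.402, 0, 0, 0.521, 0.5],
  [0.307, -0.716, -0.402, 0, 0, 0.521, 0.5],
  [0.307, -0.716, -0.402, 0, 0, 0.521, 0.5],
  [0.307, -0.716, -0.402, 0, 0, 0.521, 0.5],
  [0.307, -0.716, -0.402, 0, 0, 0.521, 0.5],
  [0.307, -0.716, -0.402, 0, 0, 0.521, 0.5],
  [0.307, -0.716, -0.402, 0, 0, 0.521, 0.5],
  [0.307, -0.716, -0.402, 0, 0, 0.521, 0.5],
])

```text
time: 19.15
tool_pos: [507.0, 1.2, 186.4]
tcp_rot: [180.0, -0.1, -177.7]
ft_force: [-0.1, -0.4, -1.7]
finger_gap: 55.8
grip_force: 42.8
```

>>> apply_moves([
  [0.307, -0.716, -0.402, 0, 0, 0.521, 0.5],
  [0, 0, 0, 0, 0, 0, 0.5],
  [0, 0, 0, 0, 0, 0, 0.5],
])

```text
time: 19.52
tool_pos: [499.3, -19.6, 198.5]
tcp_rot: [180.0, -0.1, -180.0]
ft_force: [0.0, 0.3, -1.8]
finger_gap: 55.3
grip_force: 42.9
```

```bash
python3 - <<'E'
from h import *
st,im=look('w17'); cp=campose('wrist',st); print(st['tool_pos'],st['tcp_rot'],st['joint_pos'].round(1))
for ce,s,_ in blobs(im,'red',15): print(ce.round(1),s,onplane([ce],cp,58)[0].round(0))
print(rackyaw(im,cp,'red'))
E
```

```text
[499.31610265 -19.57509417 198.49927438] [ 1.79971784e+02 -6.78032792e-02 -1.79989277e+02] [ -8.1  -7.6 102.4   0.   85.2 -98.2]
[167.7 137.9] [111 132 116  13 159] [ 454. -118.   58.]
[123.3 163.5] [119 159   9  10  69] [ 483. -173.   58.]
[115.2 180.2] [109 174  14  14 144] [ 503. -186.   58.]
[256. 187.] [249 177  15  22 308] [511. -20.  58.]
[135.8 200.7] [120 180  23  37 102] [ 528. -165.   58.]
[169.5 223.9] [  91  199  210   41 1763] [ 559. -126.   58.]
[256.1 235.2] [241 221  31  29 708] [574. -19.  58.]
[ 11.1 361. ] [  0 347  27  32 615] [ 821. -436.   58.]
[np.float64(7.316406099697349), np.float64(11.233935768809486)]
```

```bash
python3 - <<'E'
from h import *
st,im=load('w17'); cp=campose('wrist',st); m=mask(im,'red')
for nm,r0,r1,c0,c1,z in(('strip',195,235,98,195,67),('lip',125,150,120,215,23)):
    for f in(lambda v:v.min()-.5,lambda v:v.max()+.5):
        uv=[]
        for u in range(c0,c1):
            v=np.nonzero(m[r0:r1,u])[0]
            if len(v): uv.append((u,r0+f(v)))
        P=onplane(uv,cp,z); k=np.polyfit(P[:,1],P[:,0],1)
        for _ in range(3):
            e=abs(P[:,0]-np.polyval(k,P[:,1])); q=e<max(.8,2*np.median(e)); k=np.polyfit(P[q,1],P[q,0],1)
        print(nm,np.degrees(np.arctan(-k[0])).round(2),len(uv),q.sum())
pl=(115.2,180.2);ps=(123.3,163.5)
for yaw in(-5,-6,-7,-8,-9):
    D=deck(yaw); o=[]
    for px,l,z in((pl,12.8,23),(ps,35.8,10)):
        off=z*D[:,2]-l*D[:,0]; P=onplane([px],cp,44+off[2])[0]; o.append((P-off+96*D[:,1]).round(1))
    print(yaw,*o)
for y in(-6,-8): print(silhouette(im,cp,[530,-92,44],y))
E
```

```text
strip -6.76 97 69
strip -3.12 97 86
lip -6.56 95 94
lip -6.45 95 94
-5 [533.  -92.2  44. ] [531.9 -91.9  44. ]
-6 [534.6 -92.7  44. ] [533.5 -92.7  44. ]
-7 [536.2 -93.3  44. ] [535.1 -93.5  44. ]
-8 [537.8 -93.9  44. ] [536.7 -94.4  44. ]
-9 [539.4 -94.5  44. ] [538.3 -95.3  44. ]
(array([538.56142458, -93.94654335,  44.        ]), np.float64(28.102018318528604), 50, np.float64(0.2552182888270438))
(array([538.67224204, -93.93089295,  44.        ]), np.float64(28.06834983971131), 47, np.float64(0.25808406673114254))
```

```bash
python3 - <<'E'
from h import *
N=[535.2,-93,44]; b=[2.3,.2,-8]
plan(*nestpose(N,-6.6,b,7,80)); print(nestpose(N,-6.6,b,7,80)[0])
E
```

```text
rows 7 [0.021, -0.331, 0.422, 0.051, -0.874, 0.203]
[509.75606717 -90.25737082 111.93831222]
```

>>> apply_moves([
  [0.021, -0.331, 0.422, 0.051, -0.874, 0.203, 0.5],
  [0.021, -0.331, 0.422, 0.051, -0.874, 0.203, 0.5],
  [0.021, -0.331, 0.422, 0.051, -0.874, 0.203, 0.5],
  [0.021, -0.331, 0.422, 0.051, -0.874, 0.203, 0.5],
  [0.021, -0.331, 0.422, 0.051, -0.874, 0.203, 0.5],
  [0.021, -0.331, 0.422, 0.051, -0.874, 0.203, 0.5],
  [0.021, -0.331, 0.422, 0.051, -0.874, 0.203, 0.5],
  [0, 0, 0, 0, 0, 0, 0.5],
])

```text
time: 20.58
tool_pos: [508.0, -89.9, 110.2]
tcp_rot: [179.9, 27.8, 173.3]
ft_force: [-0.3, -0.8, -1.4]
finger_gap: 55.3
grip_force: 42.9
```

```bash
python3 - <<'E'
from h import *
report([535.2,-93,44],-6.6,[2.3,.2,-8])
st,im=look('w18'); cp=campose('wrist',st); t=tiltpts(im,'red'); print(t,st['joint_pos'].round(1))
D=deck(-6.6)
for l,z in((12.8,23),(35.8,10)):
    off=z*D[:,2]-l*D[:,0]
    pr=project([np.array([535.2,-93,44])-96*D[:,1]+off],cp)[0]; px=min(t,key=lambda q:np.linalg.norm(np.array(q[0])-pr))[0]
    P=onplane([px],cp,44+off[2])[0]; print(pr.round(1),px,(P-off+96*D[:,1]).round(1))
E
```

```text
up,left,off [ 4.59  0.13 79.32] F deck [-0.9 -0.8 -1.1] gap 55.3 grip 42.9 axis err [ 0.03 -0.19 -0.07] t 20.575
[([195.2, 103.6], 638), ([140.6, 153.2], 163), ([166.0, 180.6], 216), ([138.4, 184.1], 302), ([256.2, 186.9], 353), ([197.5, 223.3], 1436), ([256.1, 235.1], 715)] [ -20.5  -30.2  134.2    8.6   49.3 -107.9]
[138.2 183.5] [138.4, 184.1] [535.9 -93.2  44. ]
[141.1 152.6] [140.6, 153.2] [535.7 -93.7  44. ]
```

```bash
python3 - <<'E'
from h import *
N=[535.7,-93.3,44]; b=[2.3,.2,-8]
a=plan(*nestpose(N,-6.6,b,7,18),n=4); plan(*nestpose(N,-6.6,b,7,5),n=2,cur=a)
E
```

```text
rows 4 [-0.009, -0.003, 0.522, 0.001, -0.005, -0.003]
rows 2 [-0.0, -0.0, 0.217, 0.0, 0.0, 0.0]
```

>>> apply_moves([
  [-0.01, 0, 0.522, 0, -0.005, -0.003, 0.5],
  [-0.01, 0, 0.522, 0, -0.005, -0.003, 0.5],
  [-0.01, 0, 0.522, 0, -0.005, -0.003, 0.5],
  [-0.01, 0, 0.522, 0, 0, 0, 0.5],
  [0, 0, 0.217, 0, 0, 0, 0.5],
  [0, 0, 0.217, 0, 0, 0, 0.5],
  [0, 0, 0, 0, 0, 0, 0.5],
  [0, 0, 0, 0, 0, 0, 0.5],
])

```text
time: 21.62
tool_pos: [547.0, -95.2, 47.8]
tcp_rot: [-180.0, 28.2, 173.4]
ft_force: [0.1, -1.0, -1.5]
finger_gap: 55.0
grip_force: 42.9
```

```bash
cat >> h.py <<'E'
def step(tag,off):
    report([535.7,-93.3,44],-6.6,[2.3,.2,-8]); st,im=look(tag); t=tiltpts(im,'red'); print(t)
    n=lambda u,v:min(t,key=lambda q:abs(q[0][0]-u)+abs(q[0][1]-v))[0]
    D=deck(-6.6); cp=campose('wrist',st); B=np.array([535.7,-93.3,44])-96*D[:,1]
    nb=[n(*project([B+z*D[:,2]-l*D[:,0]],cp)[0]) for l,z in((12.8,23),(35.8,10))]
    rel(im,[n(256,235),n(256,187)],nb,off,-8)
E
python3 - <<'E'
from h import *
step('w19',5)
E
```

```text
up,left,off [ 9.57 -0.4   5.95] F deck [-0.6 -0.9 -1.4] gap 55.0 grip 42.9 axis err [-0.04  0.2   0.01] t 21.625
[([172.6, 92.3], 1843), ([88.0, 166.6], 390), ([256.0, 186.6], 362), ([126.3, 207.3], 665), ([82.6, 213.1], 648), ([254.1, 208.7], 477), ([256.1, 235.1], 712), ([139.5, 270.5], 962)]
held-nb [-10.02  94.96]
held-nb [-10.32  95.11]
```

>>> apply_moves([
  [0.1, 0.025, 0.07, 0, 0, 0, 0.5],
  [0.02, 0, 0.06, 0, 0, 0, 0.5],
  [0, 0, 0, 0, 0, 0, 0.5],
])

```text
time: 22.05
tool_pos: [545.3, -94.3, 42.2]
tcp_rot: [-180.0, 28.1, 173.4]
ft_force: [-8.7, 1.3, 6.6]
finger_gap: 55.2
grip_force: 44.2
```

```bash
python3 - <<'E'
from h import *
step('w20',1)
E
```

```text
up,left,off [5.35 0.34 1.93] F deck [-4.6  0.3 10. ] gap 55.2 grip 44.2 axis err [-0.04  0.15  0.  ] t 22.05
[([166.2, 100.9], 1656), ([84.0, 176.0], 402), ([256.3, 185.9], 362), ([122.5, 216.4], 722), ([253.5, 208.2], 402), ([78.5, 223.3], 656), ([256.1, 234.1], 721), ([146.3, 274.7], 411), ([210.7, 284.2], 197), ([297.2, 285.2], 65), ([87.5, 286.3], 66)]
held-nb [-5.16 95.72]
held-nb [-5.5  96.03]
```

>>> apply_moves([
  [0.05, 0, -0.02, 0, 0, 0, 0.5],
  [0.06, 0, 0, 0, 0, 0, 0.5],
  [0.03, 0, 0, 0, 0, 0, 0.5],
  [0, 0, 0, 0, 0, 0, 0.5],
])

```text
time: 22.6
tool_pos: [541.7, -93.9, 40.8]
tcp_rot: [-180.0, 28.2, 173.4]
ft_force: [-0.6, -0.2, 2.4]
finger_gap: 55.2
grip_force: 43.3
```

```bash
python3 - <<'E'
from h import *
step('w21',0.5)
E
```

```text
up,left,off [1.53 0.27 2.36] F deck [ 0.6 -0.3  2.4] gap 55.2 grip 43.3 axis err [-0.05  0.2  -0.  ] t 22.6
[([165.4, 109.0], 1618), ([85.8, 182.3], 390), ([256.1, 186.3], 364), ([123.5, 221.5], 696), ([254.3, 208.4], 450), ([80.6, 229.4], 641), ([256.1, 234.7], 718), ([146.1, 277.3], 233), ([212.5, 287.4], 317), ([294.8, 288.1], 135)]
held-nb [-2.13 94.95]
held-nb [-2.21 95.26]
```

>>> apply_moves([
  [0.05, 0.015, 0, 0, 0, 0, 0.5],
  [0.025, 0, 0.01, 0, 0, 0, 0.5],
  [0, 0, 0, 0, 0, 0, 0.5],
])

```text
time: 23.02
tool_pos: [539.8, -93.2, 39.3]
tcp_rot: [-180.0, 28.2, 173.4]
ft_force: [1.5, -0.8, 0.4]
finger_gap: 55.5
grip_force: 43.1
```

```bash
python3 - <<'E'
from h import *
step('w22',0)
E
```

```text
up,left,off [-0.94  0.82  1.94] F deck [ 1.6 -0.6 -0.3] gap 55.5 grip 43.1 axis err [-0.04  0.17 -0.  ] t 23.025
[([171.0, 113.8], 1901), ([85.4, 186.9], 379), ([256.2, 186.6], 378), ([122.8, 225.7], 701), ([254.4, 208.7], 398), ([80.1, 233.7], 632), ([256.1, 235.1], 709), ([146.4, 279.5], 129), ([214.4, 290.0], 424), ([291.9, 290.8], 200)]
held-nb [-2.000e-02  9.545e+01]
held-nb [ 0.15 95.76]
```

>>> apply_moves([
  [0.02, 0.01, 0.02, 0, 0, 0, 0.5],
  [0.01, 0, 0.015, 0, 0, 0, 0.5],
  [0, 0, 0, 0, 0, 0, 0.5],
])

```text
time: 23.45
tool_pos: [540.2, -93.2, 38.7]
tcp_rot: [-179.9, 28.3, 173.4]
ft_force: [1.5, -2.3, 3.3]
finger_gap: 55.2
grip_force: 43.1
```

```bash
python3 - <<'E'
from h import *
step('w23',0)
E
```

```text
up,left,off [-0.93  0.86  1.2 ] F deck [ 3.1 -2.1  2.1] gap 55.2 grip 43.1 axis err [-0.06  0.25 -0.  ] t 23.45
[([170.4, 113.9], 1937), ([84.6, 187.1], 388), ([256.1, 186.8], 375), ([121.9, 226.0], 720), ([253.9, 208.8], 387), ([79.3, 234.4], 630), ([256.1, 235.4], 711), ([146.4, 279.6], 124), ([215.8, 291.0], 477), ([290.9, 291.5], 232)]
held-nb [ 0.24 96.01]
held-nb [ 0.16 96.2 ]
```

>>> apply_moves([
  [0.015, -0.01, 0.01, 0, 0, 0, 0.5],
  [0, 0, 0, 0, 0, 0, 0.75],
  [0, 0, 0, 0, 0, 0, 0.9],
  [0, 0, 0, 0, 0, 0, 0.9],
  [0, 0, -0.3, 0, 0, 0, 0.9],
  [0, 0, -0.8, 0, 0, 0, 0.9],
  [0, 0, -0.8, 0, 0, 0, 1],
  [0, 0, 0, 0, 0, 0, 1],
])

```text
time: 24.5
tool_pos: [513.7, -90.5, 90.4]
tcp_rot: [-179.9, 28.4, 173.4]
ft_force: [0.7, -0.1, 0.0]
finger_gap: 85.4
grip_force: 0.0
```

```bash
python3 - <<'E'
from h import *
N=np.array([535.7,-93.3,44]); D=deck(-6.6); report(N,-6.6,[2.3,.2,-8])
st,im=look('w24'); t=tiltpts(im,'red'); cp=campose('wrist',st)
for px in t: print(px,[((onplane([px[0]],cp,n=D[:,2],p0=N+z*D[:,2])[0]-N)@D)[:2].round(1).tolist() for z in(23,10)])
a=np.hstack([load('w12')[1],im])[60:330]; cv2.imwrite('pics/final.png',cv2.resize(a,(800,211))[:,:,::-1])
t=snapshot('top'); 
cv2.imwrite('pics/final.png',np.vstack([cv2.resize(a,(800,211),interpolation=cv2.INTER_AREA),cv2.resize(t[140:240,90:390],(800,267),interpolation=cv2.INTER_CUBIC)])[:,:,::-1])
E
```

```text
up,left,off [-0.16  0.44 59.39] F deck [ 0.7  0.  -0.3] gap 85.4 grip 0.0 axis err [-0.1   0.43  0.02] t 24.5
([192.6, 109.0], 852) [[-75.0, -42.4], [-74.7, -45.4]]
([130.6, 162.7], 193) [[-38.5, -89.9], [-35.6, -96.3]]
([257.0, 161.7], 201) [[-39.0, 0.7], [-36.2, 0.7]]
([159.5, 191.8], 255) [[-16.5, -71.3], [-12.0, -76.4]]
([252.4, 176.7], 115) [[-28.0, -2.6], [-24.4, -2.8]]
([127.8, 196.7], 353) [[-12.6, -96.0], [-7.8, -102.8]]
([256.7, 196.1], 373) [[-13.2, 0.5], [-8.6, 0.5]]
([207.0, 244.0], 1797) [[27.0, -38.6], [34.5, -41.4]]
```

View pics/final.png

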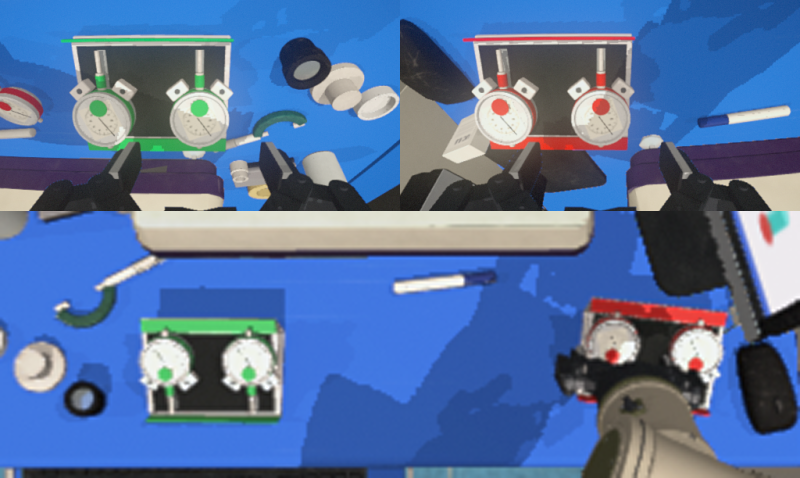

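The final picture shows both indicators seated like their neighbours, with stems through the gaps and the bystanders unmoved. I hand in.

```bash
python3 -c "
from bench import *
print(hand_in())"
```

```text
the job is handed in; nothing more can be done
None
```

The green-tagged and then the red-tagged indicator were laid into the free nests of their racks, each within about 1 mm of its neighbour's lie by the wrist camera; the job was handed in at about 25 s and no score came back.

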